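# Park the coffee dripper and cover the mug

### The arm

A 7-joint arm with a two-finger parallel gripper is mounted at the origin on a cart in front of the work surface, level with it; the furniture and walls round the work are solid. World frame = base frame: x ahead of the robot, y to its left, z up, the work surface at z = 0. Lengths are in mm, angles in degrees, forces in N, time in s.
With the tool pointing down it reaches from about 400 to 750 mm from the base axis. Payload 19.5 kg.
Tool frame: the origin (TCP) lies at the very end of the fingers, on their centre line; the grasp point (between the pads) lies 19 mm behind it; z points along the fingers, y is the line along which they close (so a half turn about z gives the same grasp; the last joint's range is limited). The gripper opens to 85 mm and grips with 20 to 120 N. Pads are 22 mm wide; open, the fingers measure 114 mm over their backs; the gripper's body (76 mm by 85 mm) begins 54 mm behind the grasp point. The pads swing forward as they close: fully open they stand 13 mm farther back than shut.
Start: joints at [-75.155, 40.479, -1.581, 85.061, 1.261, 54.483, -4.326], TCP at [170.351, 549.159, 231.268] pointing down, gripper open.
Joint ranges: [-155.06, 155.06], [-18.47, 123.98], [-90, 86.84], [0, 140.48], [-83.41, 263.41], [0, 116], [-161.91, 161.91]. Speed limits (degrees/s): [108.29, 108.29, 147.25, 147.25, 172.46, 172.46, 172.46].

### API

Orientations are given as [roll, pitch, yaw] about the fixed x, y, z axes, in that order (R = Rz(yaw) Ry(pitch) Rx(roll)).
In Python, from plant import ctrl, eyes, job gives the robot as it stands (ctrl), with the cameras (eyes) and the job (job).
- The arm moves only by the tool steer_hand, called as name(argument=value, ...), one argument or row to a line, values as JSON. Schema: {"type":"object","properties":{"increments":{"type":"array","items":{"type":"object","properties":{"tx":{"type":"number"},"ty":{"type":"number"},"tz":{"type":"number"},"turn":{"type":"number"},"jaw":{"type":"number"}},"additionalProperties":false,"required":["jaw"]},"minItems":1,"maxItems":8},"grip_force":{"type":"number"},"only":{"type":"string"},"quiet":{"type":"boolean"},"lines":{"type":"string"}},"required":["increments"],"additionalProperties":false}. increments is a list of rows, 1 to 8 of them, each an object with the fields tx, ty, tz (the shift in a scale on which 1.0 is 600 mm), turn (a turn about the tool's z in shares of 360 degrees (1.0 is 360 degrees)), jaw (the opening from 0.0 (shut) to 1.0 (fully open)); a field left out counts as zero (the opening has to be given); each row is the pose to reach, as a shift and turn from the pose commanded when the call began, along the tool's axes at that moment; what a row does not reach only later rows make up. A row lasts 1/10 s, in which the tool goes at most 50 mm and 8.59 degrees, less where a joint would pass 70% of its speed; a pose out of reach is approached as far as the arm can. The fingers move at their own pace and stop on an object; grip_force is the grip in N (left out, the last holds). Time passes only in rows, so rows that do not move let the fingers close. The tool returns the time, the measured TCP pose, the force, the opening and the grip force at its end. only (a regular expression) keeps the lines of the reply that match it, lines (a string "A,B") keeps lines A to B, and quiet returns only ok. Input that does not fit is refused with a message, and nothing moves.
- ctrl.get_obs(): the state, without advancing time (a new reading comes with each control period).
- eyes.get_image(name): name is "side" or "top" or "wrist"; returns a dict with "frame" (480x640x3 uint8, blue, green, red), "range_z" (480x640 float32, mm along the optical axis (not along the pixel's ray), 0 where there is no reading), "fovy" (degrees; the focal length in pixels is half the picture's height over the tangent of half this angle, whatever the lens; pixels are square), "cx", "cy" (the principal point, pixels), "k1" (the pictures are not rectified: a ray, as slopes to the right and down, at radius r is drawn at 1 + k1 r^2 times it, then the intrinsics apply), "position" and "rotation" of the camera in the world; the wrist camera has in their place "T_tool_cam" (4x4, takes a point from camera to tool coordinates, whose origin is the TCP and whose axes are the flange's). Camera axes: x right, y up, looking along -z (the intrinsics and any distortion apply to the point x, -y, -z); pixel columns grow to the right and rows downward; lengths in mm; the calibration is good to about 2 mm. A picture is of the moment at which its call begins: read the wrist's pose just before it.
- job.job_done(): hands the job in; it is judged then, once.
The state is a dict: "clock": time; "joint_pos": joint angles; "joint_vel": joint speeds; "joint_torque": joint torques, N m; "eef_pos": TCP position; "orientation": TCP orientation; "ft_force": force on the tool from outside, world axes, zero at the start; "ft_torque": the same for the moment, N m; "width": opening from 0.0 (shut) to 1.0 (fully open); "finger_force": force on a finger pad.
Only numpy, scipy, OpenCV 4.12 (cv2) and the standard library are available. Lean on these libraries where they do the work, as an engineer would, in place of code of your own. Each camera call takes 0.05 s, during which the arm holds its last target. There are 200 camera calls.

### The job

The coffee has run through. Gently slide the white dripper along the rail of its stand, away from the mug, fully home against the stop at the far end of the rail. Then set the wooden lid on the mug so that it sits seated and level, without dropping it; leave the mug standing where it is and do not disturb the other things.

Things in the scene. Friction and masses are not known exactly. Their poses are not given: they have to be found in the camera images.
- stand: coffee stand, fixed: wooden base board, x -110..+100, y -180..+180 mm, 12 mm thick. Origin on the worktop under its middle; y runs along the rail (to the robot's left), x away from the robot. Round steel rail 13 mm thick, axis at x = +80 mm, 140 mm above the worktop, between posts at y = -155 and +155 mm (150 mm high); 22 mm black rubber stop collars on the rail beside the posts.
- dripper (a joint): travel (m) of the dripper's carriage along the stand's +y: 0 at the right-hand stop, 0.18 home against the left-hand stop. Starts at 0 to 0.035, over the mug; stays where left (about 2 N friction, no spring). Carriage: black block on the rail, 30 mm each way along the rail from the tab, top 157 mm above the worktop, with a red tab on top and the dripper in front.
- dripper_cone (a point): centre of the top of the dripper, a white ceramic cone 104 mm across at its top, on a steel arm; it spans 112 to 177 mm above the worktop, 100 mm nearer the robot than the tab, and moves with the carriage. While over the mug it leaves no room for the lid.
- push_tab (a point): middle of the top edge of the carriage's red tab, 194 mm above the worktop. The tab is 10 mm thick along the rail, 30 mm wide across it, 37 mm tall above the black block. It can be pushed along the rail with closed fingers; keep the tips above rail and collars (over 151 mm above the worktop).
- mug: speckled white mug of coffee, loose, on the stand's base board (12 mm up); 88 mm across, 90 mm high, 0.23 kg. Origin at its underside, 17 mm from the cup's axis towards the handle; the handle points along its -y, roughly to the robot, and ends 78 mm from the cup's axis.
- mug_mouth (a point): centre of the mug's mouth at rim height, on the cup's axis, 90 mm above its foot (so 102 mm above the worktop). The opening is about 75 mm wide.
- lid: loose wooden mug lid, 90 g, right way up on the worktop, right of the stand: disc 100 mm across, 7 mm thick; below it a cork plug 62 mm across, 6 mm deep, that goes into the mug; above it a dark knob 24 mm across, 32 mm high. Origin: centre of the plug's underside; disc 6 to 13 mm, knob 13 to 45 mm above it. Seated, the origin lies 6 mm below the mug's rim.
- lid_knob (a point): centre of the top of the lid's knob, 45 mm above the lid's origin
- tomato_tin: bystander: round food tin 76 mm across, 58 mm high; origin at its underside
- cream_jug: bystander: small white jug, 85 mm high; origin at its underside
- sardine_tin: bystander: flat blue tin 63 x 105 x 23 mm; origin at its underside

How it is judged:
By the outcome, as a careful person would: the job done as asked, in the order asked, and still so for the second after the job is handed in, with the robot touching nothing.
It also fails if it takes over 64 s, if anything falls off the work surface, if the arm or the gripper's body presses on something with over 40 N, if the wrist force passes 120 N, or if a joint passes its speed limit or range.

## Working session

There is one attempt and no reset: what is moved stays moved. The work goes in short steps, Python scripts to look and compute and a tool call to move; the robot and the scene stay as the last step left them, time stands still between calls to the robot, and variables do not carry over. Pictures are saved under pics/ and viewed, at most 10 in all, crops included, and the job is handed in when it is done.

```bash
ls; mkdir -p pics; cat > h.py <<'E'
import numpy as np, cv2
from plant import ctrl, eyes, job
from scipy.spatial.transform import Rotation as Ro
def snap(name):
    o=ctrl.get_obs(); im=eyes.get_image(name)
    if name=="wrist":
        T=np.eye(4);T[:3,:3]=Ro.from_euler('xyz',o["orientation"],degrees=True).as_matrix();T[:3,3]=o["eef_pos"]
        T=T@np.array(im["T_tool_cam"]); im["position"]=T[:3,3]; im["rotation"]=T[:3,:3]
    im["R"]=np.array(im["rotation"]).reshape(3,3); im["p"]=np.array(im["position"]); im["f"]=240/np.tan(np.radians(im["fovy"]/2))
    return im
def rays(im,uv):
    uv=np.atleast_2d(np.array(uv,float)); K=np.array([[im["f"],0,im["cx"]],[0,im["f"],im["cy"]],[0,0,1]])
    s=cv2.undistortPointsIter(uv[:,None],K,np.array([im["k1"],0,0,0.]),None,None,(3,50,1e-9))[:,0]
    return np.c_[s[:,0],-s[:,1],-np.ones(len(s))]
def at_z(im,uv,z):
    d=rays(im,uv)@im["R"].T; return im["p"]+d*((z-im["p"][2])/d[:,2])[:,None]
def depth(im,uv):
    uv=np.atleast_2d(uv); r=im["range_z"][uv[:,1].astype(int),uv[:,0].astype(int)]
    return im["p"]+(rays(im,uv)*r[:,None])@im["R"].T
def tri(im1,uv1,im2,uv2):
    d1=(rays(im1,uv1)@im1["R"].T)[0];d2=(rays(im2,uv2)@im2["R"].T)[0]
    s=np.linalg.lstsq(np.c_[d1,-d2],im2["p"]-im1["p"],rcond=None)[0]
    a=im1["p"]+s[0]*d1;b=im2["p"]+s[1]*d2; return (a+b)/2,np.linalg.norm(a-b)
E
python3 - <<'E'
from h import *
print(ctrl.get_obs())
for n in("side","top"):
    i=snap(n);cv2.imwrite(f"pics/{n}1.png",i["frame"]);print(n,i["p"],i["R"].round(3).tolist(),i["fovy"],i["k1"],i["cx"],i["cy"])
E
```

```text
pics
plant.py
{'clock': 0.0, 'joint_pos': array([-75.15350248,  40.51261686,  -1.58319619,  85.0838035 ,
         1.26011414,  54.48166664,  -4.32728795]), 'joint_vel': array([-0.02853808, -0.01943755,  0.10483867,  0.0142373 ,  0.01913122,
        0.01597505, -0.0244879 ]), 'joint_torque': array([-2.66900370e-04, -8.83203435e+01,  1.23471580e+00, -2.36162585e+01,
        1.68709358e-02,  6.55774129e-03,  3.69594659e-06]), 'eef_pos': array([170.29057589, 548.93653793, 230.84288558]), 'orientation': array([-1.79939225e+02,  1.03566117e-03,  1.62763237e+02]), 'ft_force': array([-0.29141427, -0.2783335 , -0.78471256]), 'ft_torque': array([-0.02169544, -0.02490071,  0.01270842]), 'finger_force': 0.0, 'width': 1.0042440756236413}Traceback (most recent call last):
  File "<stdin>", line 4, in <module>
  File "h.py", line 9, in snap
    im["R"]=np.array(im["rotation"]).reshape(3,3); im["p"]=np.array(im["position"]); im["f"]=240/np.tan(np.radians(im["fovy"]/2))
            ~~~~~~~~~~~~~~~~~~~~~~~~~~~~~~~~^^^^^
ValueError: cannot reshape array of size 3 into shape (3,3)
```

The camera rotation is given as roll, pitch and yaw, so I'll fix the helper.

```bash
python3 - <<'E'
s=open('h.py').read()
s=s.replace('''im["R"]=np.array(im["rotation"]).reshape(3,3);''','''r=np.array(im["rotation"]); im["R"]=r if r.size==9 else Ro.from_euler('xyz',r,degrees=True).as_matrix();''')
open('h.py','w').write(s)
E
python3 - <<'E'
from h import *
for n in("side","top"):
    i=snap(n);cv2.imwrite(f"pics/{n}1.png",i["frame"]);np.savez(f"{n}1.npz",**i);print(n,i["rotation"],i["p"],i["R"].round(3).tolist(),i["fovy"],i["k1"],i["cx"],i["cy"])
E
```

```text
side [53.14929952  0.5620383  -7.58329859] [  408.08755935 -1063.03622629   998.10370842] [[0.991, 0.087, -0.1], [-0.132, 0.593, -0.794], [-0.01, 0.8, 0.6]] 54.40569220581975 -0.06132018224351503 320.11114601568283 236.3190708668507
top [  3.08907786   0.94239528 -89.85936097] [ 455.2165086    24.85906228 1438.21456189] [[0.002, 0.999, -0.054], [-1.0, 0.002, -0.017], [-0.016, 0.054, 0.998]] 55.453936345657766 -0.06512682612440081 314.9832737508607 234.87010257573638
```

View pics/side1.png

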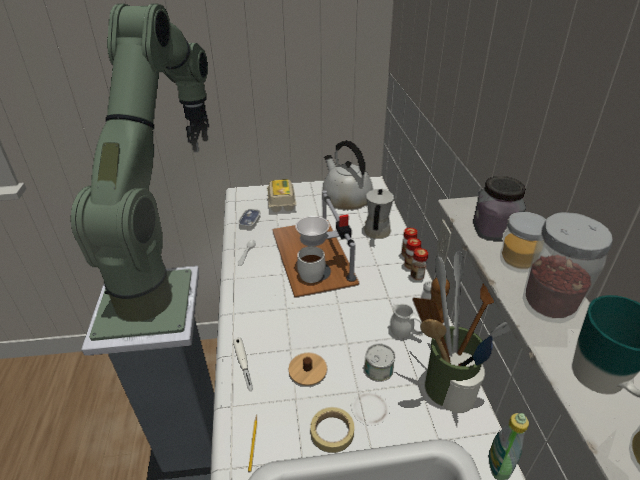

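View pics/top1.png

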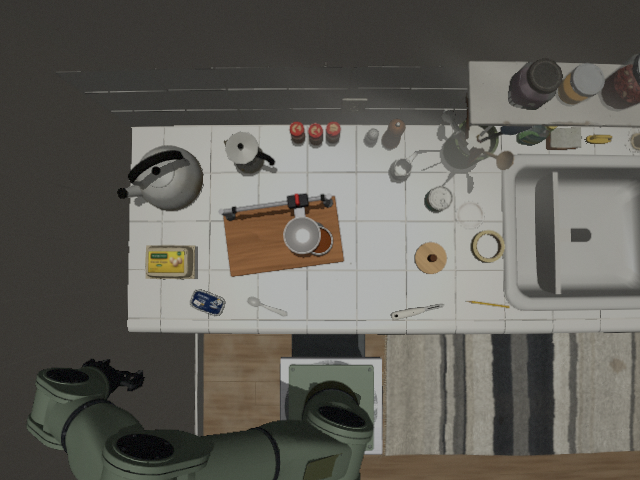

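The side view shows the tab at (344,222), the cone at (313,232), the mug at (311,262) and the lid at (308,366). The top view shows the tab at (297,201), the cone at (302,236), the mug mouth at (322,241) and the lid at (431,257). Next I'll measure them.

```bash
cat > m1.py <<'E'
from h import *
S=dict(np.load("side1.npz"));T=dict(np.load("top1.npz"))
def cc(im,m,box):
    x0,y0,x1,y1=box;k=np.zeros(m.shape,np.uint8);k[y0:y1,x0:x1]=m[y0:y1,x0:x1];n,l,st,c=cv2.connectedComponentsWithStats(k)
    j=1+np.argmax(st[1:,4]);return c[j],st[j],l==j
def red(im):
    h=cv2.cvtColor(im["frame"],cv2.COLOR_BGR2HSV);return (((h[...,0]<8)|(h[...,0]>172))&(h[...,1]>150)&(h[...,2]>60)).astype(np.uint8)
def dark(im,v=70): return (im["frame"].max(2)<v).astype(np.uint8)
rs,rt=cc(S,red(S),(330,205,360,240)),cc(T,red(T),(285,190,312,212))
print("red",rs[:2],rt[:2]); print(tri(S,rs[0],T,rt[0]), at_z(T,rt[0],194), depth(T,rt[0][None]))
# lid
ks,kt=cc(S,dark(S,90),(298,352,318,374)),cc(T,dark(T,90),(422,248,442,268))
print("knob",ks[:2],kt[:2],tri(S,ks[0],T,kt[0]),at_z(T,kt[0],45))
def wood(im): 
    h=cv2.cvtColor(im["frame"],cv2.COLOR_BGR2HSV);return ((h[...,1]>70)&(h[...,0]<25)).astype(np.uint8)
wt=cc(T,wood(T),(405,235,455,280));ws=cc(S,wood(S),(280,345,335,390));print("lid disc",wt[:2],ws[:2],at_z(T,wt[0],13),at_z(S,ws[0],13))
# board corners
b=cc(T,wood(T),(215,185,350,285));cn=max(cv2.findContours(b[2].astype(np.uint8),0,1)[0],key=cv2.contourArea)
r=cv2.minAreaRect(cn);c=cv2.boxPoints(r);P=at_z(T,c,12);print("board",P[:,:2].round(1).tolist(),P.mean(0).round(1))
# cone white
g=cv2.cvtColor(T["frame"],cv2.COLOR_BGR2GRAY)
cv2.imwrite("pics/c1.png",np.hstack([cv2.resize(T["frame"][180:290,210:350],None,fx=4,fy=4)[:440,:560]]))
E
python3 m1.py
```

```text
(no output)
```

View pics/c1.png

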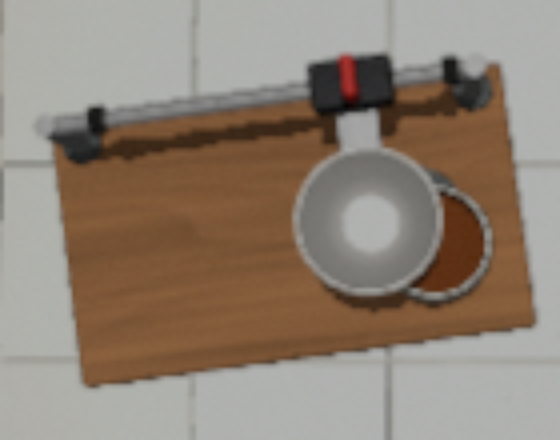

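The stand's yaw is about 7.8°. The tab is near (620, 95.5), about 67 mm right of the rail's middle. I'll move to the tab's right side with the fingers shut, and with tool x along the rail.

The manual's scale: shifts go in shares of 600 mm and turns go in shares of 360 degrees. Converting my numbers, -584 mm / 600 = -0.9733, -333 mm / 600 = -0.555, 65 degrees / 360 = 0.1806.

```bash
cat > g.py <<'E'
# usage: python3 g.py x y z toolY_angle -> delta in tool axes
import sys;from h import *
o=ctrl.get_obs();R=Ro.from_euler('xyz',o["orientation"],degrees=True).as_matrix()
t=np.array(list(map(float,sys.argv[1:4])));a=np.degrees(np.arctan2(R[1,1],R[0,1]))
print("tool",o["eef_pos"].round(1),"yA",a.round(1),"t",round(o["clock"],2),"F",o["ft_force"].round(1),"w",round(o["width"],3),"q",o["joint_pos"].round(0))
print("delta",(R.T@(t-o["eef_pos"])).round(1),"turn",round(a-float(sys.argv[4]),1))
E
```

steer_hand(
  increments=[
    {"tx": -0.4867,"ty": -0.2783,"tz": -0.0667,"turn": 0.0917,"jaw": 0},
    {"tx": -0.9733,"ty": -0.555,"tz": -0.05,"turn": 0.1806,"jaw": 0},
    {"tx": -0.9733,"ty": -0.555,"tz": -0.05,"turn": 0.1806,"jaw": 0},
    {"tx": -0.9733,"ty": -0.555,"tz": -0.05,"turn": 0.1806,"jaw": 0},
    {"tx": -0.9733,"ty": -0.555,"tz": -0.05,"turn": 0.1806,"jaw": 0},
    {"tx": -0.9733,"ty": -0.555,"tz": -0.05,"turn": 0.1806,"jaw": 0},
    {"tx": -0.9733,"ty": -0.555,"tz": -0.05,"turn": 0.1806,"jaw": 0},
    {"tx": -0.9733,"ty": -0.555,"tz": -0.05,"turn": 0.1806,"jaw": 0},
  ],
  grip_force=20,
)

```text
clock: 0.95
eef_pos: [444.1, 255.8, 250.8]
orientation: [-180.0, 0.0, 97.4]
ft_force: [0.6, -0.0, 0.5]
width: -0.003
finger_force: 0.0
```

```bash
python3 g.py 629 58 240 7.8
```

```text
tool [444.1 255.8 250.8] yA 7.4 t 0.95 F [ 0.6 -0.   0.5] w -0.003 q [-42.  35.  15.  97. -11.  50. -15.]
delta [-220.1  157.7   10.8] turn -0.4
```

In the tool's units: -220 mm / 600 = -0.3667, 157 mm / 600 = 0.2617.

steer_hand(
  increments=[
    {"tx": -0.3667,"ty": 0.2617,"tz": 0.0083,"jaw": 0},
    {"tx": -0.3667,"ty": 0.2617,"tz": 0.0083,"jaw": 0},
    {"tx": -0.3667,"ty": 0.2617,"tz": 0.0083,"jaw": 0},
    {"tx": -0.3667,"ty": 0.2617,"tz": 0.0083,"jaw": 0},
    {"tx": -0.3667,"ty": 0.2617,"tz": 0.0083,"jaw": 0},
    {"tx": -0.3667,"ty": 0.2617,"tz": 0.0083,"jaw": 0},
    {"tx": -0.3667,"ty": 0.2617,"tz": 0.0083,"jaw": 0},
    {"tx": -0.3667,"ty": 0.2617,"tz": 0.0083,"jaw": 0},
  ],
)

```text
clock: 1.75
eef_pos: [628.1, 60.8, 245.3]
orientation: [-180.0, -0.0, 97.8]
ft_force: [0.4, -0.1, 0.1]
width: -0.004
finger_force: 0.0
```

```bash
python3 - <<'E'
from h import *
i=snap("wrist");cv2.imwrite("pics/w1.png",i["frame"]);np.savez("w1.npz",**i)
E
python3 g.py 629 58 170 7.8
```

```text
tool [627.9  61.5 245.6] yA 7.8 t 1.8 F [ 0.1  0.1 -0.2] w -0.005 q [-14.  46.  12.  71. -10.  64.   7.]
delta [-3.6  0.6 75.6] turn 0.0
```

View pics/w1.png

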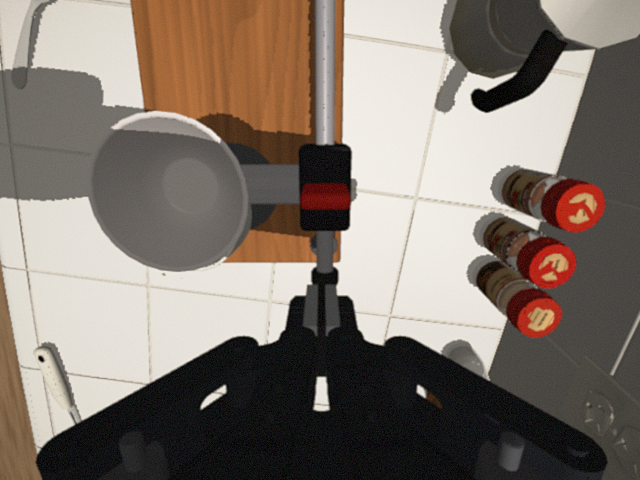

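The wrist view shows the red tab at about (326,196), the rail running straight up at column 325, and the fingertips in line with it at (321,300). I'll refine the tab position and the rail's direction.

```bash
python3 - <<'E'
from h import *
W=dict(np.load("w1.npz"));T=dict(np.load("top1.npz"))
h=cv2.cvtColor(W["frame"],cv2.COLOR_BGR2HSV);m=(((h[...,0]<8)|(h[...,0]>172))&(h[...,1]>150)&(h[...,2]>60));m[:,:290]=0;m[:,360:]=0;m[:170]=0;m[225:]=0
v,u=np.nonzero(m);print(u.min(),u.max(),v.min(),v.max(),np.median(W["range_z"][m]))
# far (upper) and near faces visible: top edge rows
D=depth(W,np.c_[u,v]);top=D[:,2]>189;print("z max",np.percentile(D[:,2],[50,95]),"top pts",top.sum(),D[top].mean(0))
print(tri(W,[u[top].mean(),v[top].mean()],T,[296.7,199.4]))
# rail edges from depth
for r in (20,60,100,130):
    d=depth(W,np.c_[np.arange(305,348),np.full(43,r)]);k=d[:,2]>130;print(r,d[k].mean(0).round(1),k.sum())
E
```

```text
300 350 183 209 198.45616
z max [192.62896813 194.3825044 ] top pts 817 [624.19715255  99.45517914 194.27287094]
(array([623.4787372 ,  96.40054413, 176.5160766 ]), np.float64(3.063571695456526))
20 [609.8 203.6 144.9] 20
60 [613.3 180.7 145. ] 19
100 [616.3 156.4 145.3] 18
130 [619.3 137.4 144.9] 19
```

In the tool's units: 75 mm / 600 = 0.125, 60 mm / 600 = 0.1.

steer_hand(
  increments=[
    {"tz": 0.0667,"jaw": 0},
    {"tz": 0.1,"jaw": 0},
    {"tz": 0.125,"jaw": 0},
    {"tz": 0.125,"jaw": 0},
  ],
)

```text
clock: 2.2
eef_pos: [627.2, 61.8, 169.4]
orientation: [-179.8, -0.0, 97.9]
ft_force: [0.2, 0.3, -0.2]
width: 0.003
finger_force: 0.0
```

```bash
python3 g.py 620 95 170 7.8
```

```text
tool [627.2  61.8 169.4] yA 7.9 t 2.2 F [ 0.2  0.3 -0.2] w 0.003 q [-14.  50.  11.  77. -11.  54.   8.]
delta [33.8 -2.6 -0.6] turn 0.1
```

In the tool's units: 44 mm / 600 = 0.0733, 39 mm / 600 = 0.065.

steer_hand(
  increments=[
    {"tx": 0.0167,"jaw": 0},
    {"tx": 0.0267,"jaw": 0},
    {"tx": 0.0333,"jaw": 0},
    {"tx": 0.04,"jaw": 0},
    {"tx": 0.0483,"jaw": 0},
    {"tx": 0.0567,"jaw": 0},
    {"tx": 0.065,"jaw": 0},
    {"tx": 0.0733,"jaw": 0},
  ],
)

```text
clock: 3.0
eef_pos: [622.4, 104.6, 170.7]
orientation: [-180.0, 0.0, 97.8]
ft_force: [0.7, -1.8, 1.1]
width: -0.001
finger_force: 1.1
```

steer_hand(
  increments=[
    {"tx": 0.0083,"jaw": 0},
    {"tx": 0.0167,"jaw": 0},
    {"tx": 0.025,"jaw": 0},
    {"tx": 0.0333,"jaw": 0},
    {"tx": 0.0417,"jaw": 0},
    {"tx": 0.05,"jaw": 0},
    {"tx": 0.0583,"jaw": 0},
    {"tx": 0.0667,"jaw": 0},
  ],
)

```text
clock: 3.8
eef_pos: [616.9, 144.2, 170.7]
orientation: [-180.0, 0.0, 97.8]
ft_force: [-0.1, -2.6, 2.0]
width: -0.001
finger_force: 1.1
```

```bash
python3 g.py 620 95 170 8.2
```

```text
tool [616.9 144.2 170.7] yA 7.8 t 3.8 F [-0.1 -2.6  2. ] w -0.001 q [-21.  50.  12.  76. -12.  55.   1.]
delta [-49.2  -3.6   0.7] turn -0.4
```

In the tool's units: 40 mm / 600 = 0.0667, 35 mm / 600 = 0.0583.

steer_hand(
  increments=[
    {"tx": 0.0083,"jaw": 0},
    {"tx": 0.0167,"jaw": 0},
    {"tx": 0.025,"jaw": 0},
    {"tx": 0.0333,"jaw": 0},
    {"tx": 0.0417,"jaw": 0},
    {"tx": 0.05,"jaw": 0},
    {"tx": 0.0583,"jaw": 0},
    {"tx": 0.0667,"jaw": 0},
  ],
)

```text
clock: 4.6
eef_pos: [611.5, 183.9, 170.7]
orientation: [-180.0, 0.0, 97.8]
ft_force: [-0.6, -2.1, 1.1]
width: 0.004
finger_force: 1.1
```

steer_hand(
  increments=[
    {"tx": 0.0083,"jaw": 0},
    {"tx": 0.0167,"jaw": 0},
    {"tx": 0.025,"jaw": 0},
    {"tx": 0.0333,"jaw": 0},
    {"tx": 0.0417,"jaw": 0},
    {"tx": 0.05,"jaw": 0},
    {"tx": 0.0583,"jaw": 0},
    {"tx": 0.0633,"jaw": 0},
  ],
)

```text
clock: 5.4
eef_pos: [606.4, 221.7, 170.7]
orientation: [-180.0, -0.0, 97.8]
ft_force: [-1.7, -1.9, -0.1]
width: -0.002
finger_force: 1.0
```

```bash
python3 g.py 604.5 231.5 170 8.2
```

```text
tool [606.4 221.7 170.7] yA 7.8 t 5.4 F [-1.7 -1.9 -0.1] w -0.002 q [-29.  52.  13.  73. -12.  56.  -6.]
delta [ 9.9 -0.5  0.7] turn -0.4
```

Now slow steps until it reaches the stop.

In the tool's units: 11 mm / 600 = 0.0183, 10 mm / 600 = 0.0167.

steer_hand(
  increments=[
    {"tx": 0.0033,"jaw": 0},
    {"tx": 0.0067,"jaw": 0},
    {"tx": 0.01,"jaw": 0},
    {"tx": 0.0133,"jaw": 0},
    {"tx": 0.015,"jaw": 0},
    {"tx": 0.0167,"jaw": 0},
    {"tx": 0.0183,"jaw": 0},
    {"tx": 0.0183,"jaw": 0},
  ],
)

```text
clock: 6.2
eef_pos: [605.7, 226.7, 170.8]
orientation: [-179.9, 0.4, 97.5]
ft_force: [-1.2, -28.0, 4.3]
width: -0.001
finger_force: 14.0
```

steer_hand(
  increments=[
    {"tx": 0.0017,"jaw": 0},
    {"tx": 0.0033,"jaw": 0},
    {"tx": 0.005,"jaw": 0},
    {"tx": 0.005,"jaw": 0},
  ],
)

```text
clock: 6.6
eef_pos: [605.7, 226.7, 170.8]
orientation: [-179.9, 0.7, 97.4]
ft_force: [-2.5, -41.9, 6.7]
width: 0.002
finger_force: 21.1
```

Home against the stop. I'll back off, rise, and go look at the mug.

steer_hand(
  increments=[
    {"tx": -0.0167,"jaw": 0},
    {"tx": -0.0417,"jaw": 0},
    {"tx": -0.0667,"jaw": 0},
    {"tx": -0.0667,"tz": -0.05,"jaw": 0},
    {"tx": -0.0667,"tz": -0.1333,"jaw": 0},
    {"tx": -0.0667,"tz": -0.1667,"jaw": 0},
    {"tx": -0.0667,"tz": -0.1667,"jaw": 0},
  ],
)

```text
clock: 7.3
eef_pos: [611.1, 194.9, 273.9]
orientation: [179.7, -0.1, 97.8]
ft_force: [-0.1, 0.4, -0.9]
width: -0.001
finger_force: 0.0
```

```bash
python3 - <<'E'
from h import *
T=dict(np.load("top1.npz"));print("mug",at_z(T,[318.8,240.8],102))
E
python3 g.py 515 0 270 8
```

```text
mug [[509.90929118  35.79398712 102.        ]]
tool [611.1 194.9 273.9] yA 7.8 t 7.3 F [-0.1  0.4 -0.9] w -0.001 q [-26.  46.  14.  66. -11.  70.  -5.]
delta [-180.2 -121.5    3.1] turn -0.2
```

In the tool's units: -200 mm / 600 = -0.3333, -118 mm / 600 = -0.1967.

steer_hand(
  increments=[
    {"tx": -0.3333,"ty": -0.1967,"tz": -0.0083,"jaw": 0},
    {"tx": -0.3333,"ty": -0.1967,"tz": -0.0083,"jaw": 0},
    {"tx": -0.3333,"ty": -0.1967,"tz": -0.0083,"jaw": 0},
    {"tx": -0.3333,"ty": -0.1967,"tz": -0.0083,"jaw": 0},
    {"tx": -0.3333,"ty": -0.1967,"tz": -0.0083,"jaw": 0},
    {"tx": -0.3333,"ty": -0.1967,"tz": -0.0083,"jaw": 0},
    {"tx": -0.3333,"ty": -0.1967,"tz": -0.0083,"jaw": 0},
  ],
)

```text
clock: 8.0
eef_pos: [520.0, -19.2, 275.6]
orientation: [180.0, -0.0, 97.7]
ft_force: [-0.4, 1.6, -0.1]
width: -0.004
finger_force: 0.0
```

```bash
cat > sn.py <<'E'
import sys;from h import *
i=snap("wrist");n=sys.argv[1];cv2.imwrite(f"pics/{n}.png",i["frame"]);np.savez(f"{n}.npz",**i)
E
python3 sn.py w2
```

steer_hand(
  increments=[
    {"tx": -0.0667,"ty": 0.0333,"jaw": 0.5},
    {"tx": -0.1333,"ty": 0.0667,"jaw": 0.5},
    {"tx": -0.1333,"ty": 0.0667,"jaw": 0.5},
    {"tx": -0.1333,"ty": 0.0667,"jaw": 0.5},
  ],
)

```text
clock: 8.45
eef_pos: [570.8, -92.2, 274.9]
orientation: [-179.9, -0.0, 97.8]
ft_force: [0.1, 1.1, -0.5]
width: 0.5
finger_force: 0.0
```

```bash
python3 sn.py w3; python3 g.py 461 -309 200 8
```

```text
tool [570.6 -91.4 275.2] yA 7.8 t 8.5 F [-1.   0.   0.2] w 0.499 q [-0. 39. 13. 80. -9. 62. 22.]
delta [-200.7 -138.2   75.1] turn -0.2
```

View pics/w2.png

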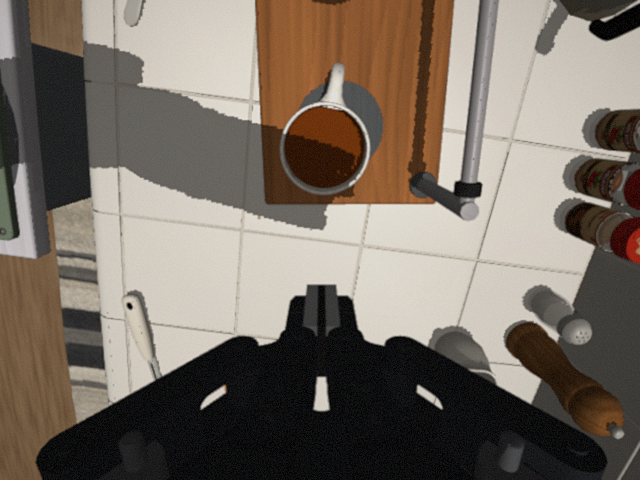

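In this view the mug mouth is at about (325,147), radius about 44 px, with the handle pointing up the image. The dripper is clear of the mug. I'll fit the rim in both views and go to the lid.

In the tool's units: -145 mm / 600 = -0.2417, -138 mm / 600 = -0.23.

```bash
cat > mug.py <<'E'
import sys;from h import *
def mouth(n,c0=(510,36)):
    W=dict(np.load(n));h=cv2.cvtColor(W["frame"],cv2.COLOR_BGR2HSV)
    v,u=np.mgrid[0:480,0:640];uv=np.c_[u.ravel(),v.ravel()];D=depth(W,uv)
    k=(np.abs(D[:,2]-100)<8)&(np.hypot(D[:,0]-c0[0],D[:,1]-c0[1])<65)
    m=np.zeros(480*640,np.uint8);m[k]=255;m=m.reshape(480,640);cs=max(cv2.findContours(m,cv2.RETR_EXTERNAL,1)[0],key=cv2.contourArea)
    k2=k&(D[:,2]>98.5);P=D[k2]
    A=np.c_[2*P[:,:2],np.ones(len(P))];s=np.linalg.lstsq(A,(P[:,:2]**2).sum(1),rcond=None)[0]
    r=np.hypot(*(P[:,:2]-s[:2]).T);print(n,"rim circle(depth)",s[:2].round(1),"r",r.min().round(1),np.median(r).round(1),r.max().round(1),"z",np.percentile(P[:,2],[50,95]).round(1))
    # outer rim ellipse by colour: coffee + rim
    co=((h[...,0]<15)&(h[...,1]>150)).astype(np.uint8);H=np.abs(uv[:,0]-u.mean())
    hole=np.zeros((480,640),np.uint8);cv2.fillPoly(hole,[cv2.convexHull(uv[k2].astype(np.int32))],1)
    e=cv2.fitEllipse(cv2.convexHull(uv[k2].astype(np.int32)));print(" ellipse",np.round(e[0],1),np.round(e[1],1),at_z(W,e[0],102)[0].round(1))
    return W,e[0]
a=mouth("w2.npz");b=mouth("w3.npz");p,e=tri(a[0],a[1],b[0],b[1]);print("tri",p.round(1),round(e,1))
E
python3 mug.py
```

```text
w2.npz rim circle(depth) [514.   40.1] r 37.2 39.1 41.2 z [100.9 102.2]
 ellipse [324.4 147.9] [89.3 92.6] [513.8  41.6 102. ]
w3.npz rim circle(depth) [514.4  39.6] r 36.9 39.4 41.9 z [100.9 102.4]
 ellipse [277.1  52.1] [ 97.6 106.8] [514.4  40.8 102. ]
tri [513.9  41.4  98.2] 0.0
```

steer_hand(
  increments=[
    {"tx": -0.2417,"ty": -0.23,"tz": 0.05,"jaw": 0.6},
    {"tx": -0.2417,"ty": -0.23,"tz": 0.05,"jaw": 0.6},
    {"tx": -0.2417,"ty": -0.23,"tz": 0.05,"jaw": 0.6},
    {"tx": -0.2417,"ty": -0.23,"tz": 0.05,"jaw": 0.6},
    {"tx": -0.2417,"ty": -0.23,"tz": 0.05,"jaw": 0.6},
    {"tx": -0.2417,"ty": -0.23,"tz": 0.05,"jaw": 0.6},
  ],
)

```text
clock: 9.1
eef_pos: [453.3, -254.4, 245.9]
orientation: [180.0, -0.0, 97.8]
ft_force: [0.9, 1.1, -0.2]
width: 0.6
finger_force: 0.0
```

```bash
python3 sn.py l1
```

steer_hand(
  increments=[
    {"tx": -0.0667,"tz": 0.0667,"jaw": 0.6},
    {"tx": -0.0667,"tz": 0.0667,"jaw": 0.6},
    {"tx": -0.0667,"tz": 0.0667,"jaw": 0.6},
  ],
)

```text
clock: 9.45
eef_pos: [459.3, -293.4, 204.9]
orientation: [-179.9, -0.1, 97.8]
ft_force: [-0.6, -0.4, 0.7]
width: 0.598
finger_force: 0.0
```

```bash
python3 sn.py l2; python3 g.py 461 -309 120 8
```

```text
tool [ 459.6 -293.   205.8] yA 7.9 t 9.5 F [ 0.1 -0.1  0.8] w 0.598 q [24. 40. 10. 94. -9. 47. 45.]
delta [-16.1  -0.8  85.8] turn -0.1
```

View pics/l1.png

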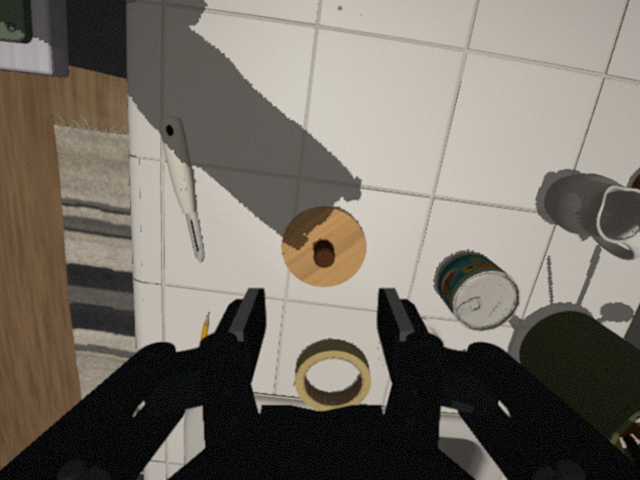

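The lid is at about (324,247) with its knob at (324,253), shaded by the gripper. I'll measure the disc and knob in both views.

```bash
cat > lid.py <<'E'
from h import *
def lid(n):
    W=dict(np.load(n));v,u=np.mgrid[0:480,0:640];uv=np.c_[u.ravel(),v.ravel()];D=depth(W,uv);ok=W["range_z"].ravel()>0
    near=ok&(np.hypot(D[:,0]-461,D[:,1]+309)<70);out=[]
    for lo,hi in((9,17),(41,49)):
        k=near&(D[:,2]>lo)&(D[:,2]<hi);m=k.reshape(480,640).astype(np.uint8);c=max(cv2.findContours(m,cv2.RETR_EXTERNAL,1)[0],key=cv2.contourArea)
        e=cv2.fitEllipse(cv2.convexHull(c));z=np.median(D[k,2]);out.append(e[0]);print(n,"z",z.round(1),"px",np.round(e[0],1),np.round(e[1],1),"P",at_z(W,e[0],z)[0].round(1),k.sum())
    return W,out
A,a=lid("l1.npz");B,b=lid("l2.npz")
for x,y in zip(a,b): p,e=tri(A,x,B,y);print("tri",p.round(1),e.round(1))
E
python3 lid.py
```

```text
l1.npz z 12.6 px [323.9 246.1] [80.3 84.7] P [ 463.  -307.2   12.6] 4866
l1.npz z 44.3 px [324.2 257.1] [20.1 21.3] P [ 463.3 -308.5   44.3] 334
l2.npz z 12.6 px [323.8 223. ] [94.  97.1] P [ 462.9 -307.1   12.6] 6532
l2.npz z 44.4 px [323.9 234. ] [24.  24.5] P [ 463.1 -308.9   44.4] 459
tri [ 462.9 -306.9   13.5] 0.1
tri [ 463.5 -310.6   38.8] 0.2
```

In the tool's units: 100 mm / 600 = 0.1667, 80 mm / 600 = 0.1333.

```bash
python3 g.py 463.1 -308.3 18 8
```

```text
tool [ 459.6 -293.   205.8] yA 7.9 t 9.5 F [ 0.1 -0.1  0.8] w 0.598 q [24. 40. 10. 94. -9. 47. 45.]
delta [-15.7   1.4 187.8] turn -0.1
```

steer_hand(
  increments=[
    {"tx": -0.0258,"ty": 0.0025,"tz": 0.0833,"jaw": 0.6},
    {"tx": -0.0258,"ty": 0.0025,"tz": 0.1333,"jaw": 0.6},
    {"tx": -0.0258,"ty": 0.0025,"tz": 0.1667,"jaw": 0.6},
    {"tx": -0.0258,"ty": 0.0025,"tz": 0.1667,"jaw": 0.6},
  ],
)

```text
clock: 9.9
eef_pos: [462.6, -307.7, 104.7]
orientation: [-179.9, -0.1, 97.9]
ft_force: [0.8, -0.1, 1.6]
width: 0.603
finger_force: 0.0
```

```bash
python3 g.py 463.1 -308.3 18 8
```

```text
tool [ 462.6 -307.7  104.7] yA 7.9 t 9.9 F [ 0.8 -0.1  1.6] w 0.603 q [ 27.  49.   7.  97. -10.  34.  48.]
delta [-0.8  0.6 86.7] turn -0.1
```

In the tool's units: 87 mm / 600 = 0.145, 78 mm / 600 = 0.13.

steer_hand(
  increments=[
    {"tx": -0.0008,"ty": 0.0008,"tz": 0.0667,"jaw": 0.6},
    {"tx": -0.0008,"ty": 0.0008,"tz": 0.1083,"jaw": 0.6},
    {"tx": -0.0008,"ty": 0.0008,"tz": 0.13,"jaw": 0.6},
    {"tx": -0.0008,"ty": 0.0008,"tz": 0.145,"jaw": 0.6},
    {"tx": -0.0008,"ty": 0.0008,"tz": 0.145,"jaw": 0.6},
  ],
)

```text
clock: 10.4
eef_pos: [463.3, -310.0, 19.2]
orientation: [180.0, 0.0, 97.8]
ft_force: [-0.1, -0.3, 0.7]
width: 0.598
finger_force: 0.0
```

steer_hand(
  increments=[
    {"jaw": 0.2},
    {"jaw": 0.1},
    {"jaw": 0},
    {"jaw": 0},
    {"jaw": 0},
    {"jaw": 0},
  ],
  grip_force=35,
)

```text
clock: 11.0
eef_pos: [463.4, -310.4, 20.0]
orientation: [179.9, 0.1, 97.8]
ft_force: [-1.1, 0.1, 10.9]
width: 0.27
finger_force: 33.9
```

```bash
python3 g.py 463.1 -308.3 18 8
```

```text
tool [ 463.4 -310.4   20. ] yA 7.8 t 11.0 F [-1.1  0.1 10.9] w 0.27 q [ 28.  58.   5.  99. -11.  24.  49.]
delta [ 2.1 -0.   2. ] turn -0.2
```

Gripped, at 23 mm opening. I'll lift gently and check.

In the tool's units: -150 mm / 600 = -0.25, -110 mm / 600 = -0.1833.

steer_hand(
  increments=[
    {"tz": -0.0033,"jaw": 0},
    {"tz": -0.0083,"jaw": 0},
    {"tz": -0.025,"jaw": 0},
    {"tz": -0.0583,"jaw": 0},
    {"tz": -0.1167,"jaw": 0},
    {"tz": -0.1833,"jaw": 0},
    {"tz": -0.25,"jaw": 0},
    {"tz": -0.25,"jaw": 0},
  ],
)

```text
clock: 11.8
eef_pos: [464.2, -311.2, 174.1]
orientation: [179.7, 0.3, 97.8]
ft_force: [-0.0, 0.2, -2.2]
width: 0.266
finger_force: 34.5
```

```bash
python3 sn.py l3; python3 - <<'E'
from h import *
o=ctrl.get_obs();W=dict(np.load("l3.npz"));v,u=np.mgrid[0:480,0:640];uv=np.c_[u.ravel(),v.ravel()];D=depth(W,uv)
R=Ro.from_euler('xyz',o["orientation"],degrees=True).as_matrix();Q=(D-o["eef_pos"])@R
h=cv2.cvtColor(W["frame"],cv2.COLOR_BGR2HSV);wd=((h[...,1]>70)&(h[...,0]<25)&(h[...,0]>3)).ravel()
k=wd&(W["range_z"].ravel()>0)&(np.hypot(Q[:,0],Q[:,1])<70)&(np.abs(Q[:,2])<25)
P=Q[k];A=np.c_[P[:,:2],np.ones(len(P))];s=np.linalg.lstsq(A,P[:,2],rcond=None)[0];print("n",k.sum(),"plane(tool)",s.round(3),"tilt deg",np.degrees(np.hypot(*s[:2])).round(2))
print("bounds tool",P.min(0).round(1),P.max(0).round(1))
m=np.zeros(480*640,np.uint8);m[k]=1;hl=cv2.convexHull(uv[k].astype(np.int32));np.save("hull.npy",hl)
C=depth(W,hl[:,0]);C=(C-o["eef_pos"])@R;B=np.c_[2*C[:,:2],np.ones(len(C))];c=np.linalg.lstsq(B,(C[:,:2]**2).sum(1),rcond=None)[0];print("disc centre tool",c[:2].round(1),"r",np.sqrt(c[2]+c[0]**2+c[1]**2).round(1))
E
python3 g.py 463.1 -308.3 18 8
```

```text
n 20667 plane(tool) [ 1.900e-02 -1.000e-03  3.238e+00] tilt deg 1.1
bounds tool [-50.  -49.5 -25. ] [49.4 48.7  9. ]
disc centre tool [-0.3 -0.3] r 49.3
tool [ 463.6 -310.6  171.6] yA 7.8 t 11.85 F [-1.3  0.2 -1.2] w 0.266 q [26. 44.  9. 94. -9. 43. 47.]
delta [  2.8  -0.7 153.6] turn -0.2
```

View pics/l3.png

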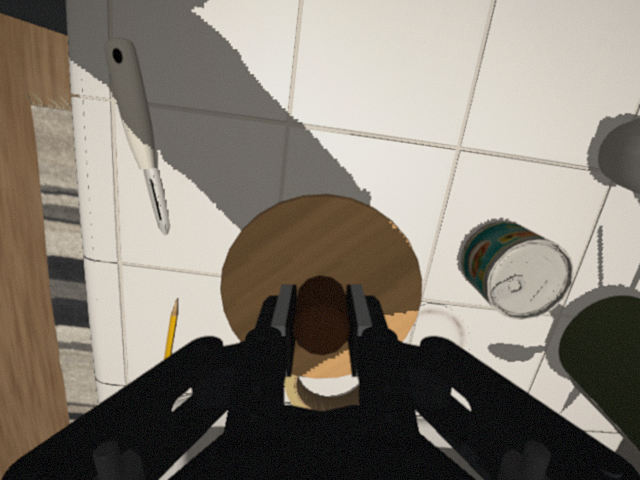

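The lid is held centred at the fingertips (disc centre within 0.5 mm of the tool axis), about 1° off level, with the disc top 3 mm beyond the tips. Next I'll carry it to above the mug.

In the tool's units: 290 mm / 600 = 0.4833, 255 mm / 600 = 0.425.

steer_hand(
  increments=[
    {"tx": 0.0333,"ty": 0.01,"tz": -0.0417,"jaw": 0},
    {"tx": 0.1,"ty": 0.0283,"tz": -0.05,"jaw": 0},
    {"tx": 0.1667,"ty": 0.0483,"tz": -0.05,"jaw": 0},
    {"tx": 0.2333,"ty": 0.0667,"tz": -0.05,"jaw": 0},
    {"tx": 0.3,"ty": 0.0867,"tz": -0.05,"jaw": 0},
    {"tx": 0.3667,"ty": 0.105,"tz": -0.05,"jaw": 0},
    {"tx": 0.425,"ty": 0.1217,"tz": -0.05,"jaw": 0},
    {"tx": 0.4833,"ty": 0.1383,"tz": -0.05,"jaw": 0},
  ],
)

```text
clock: 12.65
eef_pos: [505.6, -9.9, 198.4]
orientation: [-179.9, -0.0, 97.8]
ft_force: [0.9, 0.8, -0.7]
width: 0.267
finger_force: 34.6
```

steer_hand(
  increments=[
    {"tx": 0.0417,"ty": 0.0117,"jaw": 0},
    {"tx": 0.0667,"ty": 0.02,"jaw": 0},
    {"tx": 0.0833,"ty": 0.0233,"jaw": 0},
    {"tx": 0.0833,"ty": 0.0233,"jaw": 0},
    {"tx": 0.0833,"ty": 0.0233,"jaw": 0},
  ],
)

```text
clock: 13.15
eef_pos: [512.9, 38.9, 198.6]
orientation: [-180.0, 0.0, 97.7]
ft_force: [-0.5, -1.0, -0.9]
width: 0.264
finger_force: 34.6
```

```bash
python3 g.py 514.1 40.4 150 8
```

```text
tool [512.9  38.9 198.6] yA 7.7 t 13.15 F [-0.5 -1.  -0.9] w 0.264 q [-16.  39.  14. 101. -13.  42.  13.]
delta [ 1.3  1.4 48.6] turn -0.3
```

In the tool's units: 75 mm / 600 = 0.125, 72 mm / 600 = 0.12.

steer_hand(
  increments=[
    {"tx": 0.0022,"ty": 0.0023,"tz": 0.0333,"jaw": 0},
    {"tx": 0.0022,"ty": 0.0023,"tz": 0.075,"jaw": 0},
    {"tx": 0.0022,"ty": 0.0023,"tz": 0.1033,"jaw": 0},
    {"tx": 0.0022,"ty": 0.0023,"tz": 0.12,"jaw": 0},
    {"tx": 0.0022,"ty": 0.0023,"tz": 0.125,"jaw": 0},
    {"tx": 0.0022,"ty": 0.0023,"tz": 0.125,"jaw": 0},
    {"tx": 0.0022,"ty": 0.0023,"tz": 0.125,"jaw": 0},
  ],
)

```text
clock: 13.85
eef_pos: [514.6, 41.1, 124.4]
orientation: [179.9, 0.0, 97.7]
ft_force: [0.9, 0.2, -1.0]
width: 0.27
finger_force: 34.7
```

```bash
python3 sn.py p1; python3 g.py 514.1 40.4 112 8; python3 - <<'E'
from h import *
a=snap("side");t=snap("top");c=cv2.resize(a["frame"][200:300,265:365],(500,500),interpolation=2);d=cv2.resize(t["frame"][195:295,270:370],(300,300),interpolation=2)
w=cv2.imread("pics/p1.png");o=np.zeros((500,800,3),np.uint8);o[:,:500]=c;o[:300,500:]=d;o[300:500,500:767]=cv2.resize(w,(267,200));cv2.imwrite("pics/v1.png",o)
E
```

```text
tool [514.6  41.2 124.5] yA 7.8 t 13.9 F [ 0.1  0.2 -0.2] w 0.268 q [-14.  45.  11. 105. -16.  31.  15.]
delta [-0.7 -0.6 12.5] turn -0.2
```

View pics/v1.png

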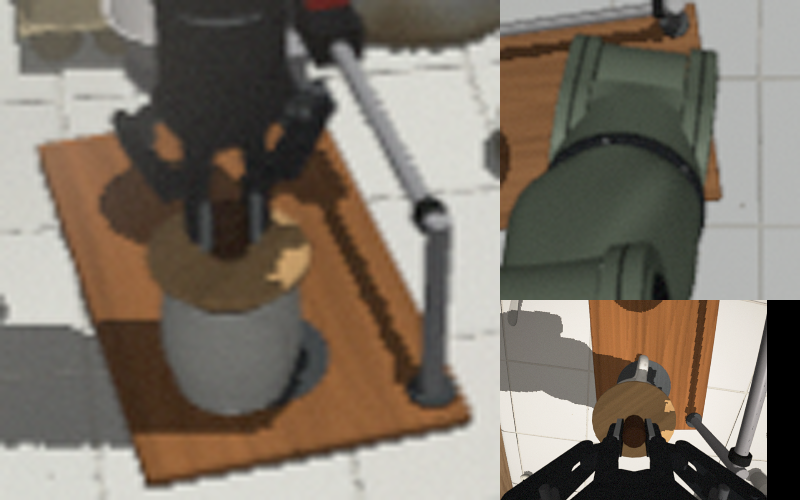

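The side crop shows the lid level and centred just above the mug, at crop (230,260). I'll lower it slowly.

In the tool's units: 10 mm / 600 = 0.0167, 9 mm / 600 = 0.015.

steer_hand(
  increments=[
    {"tx": -0.0008,"ty": -0.0008,"tz": 0.0033,"jaw": 0},
    {"tx": -0.0008,"ty": -0.0008,"tz": 0.0067,"jaw": 0},
    {"tx": -0.0008,"ty": -0.0008,"tz": 0.01,"jaw": 0},
    {"tx": -0.0008,"ty": -0.0008,"tz": 0.0133,"jaw": 0},
    {"tx": -0.0008,"ty": -0.0008,"tz": 0.015,"jaw": 0},
    {"tx": -0.0008,"ty": -0.0008,"tz": 0.0167,"jaw": 0},
    {"tx": -0.0008,"ty": -0.0008,"tz": 0.0167,"jaw": 0},
  ],
)

```text
clock: 14.7
eef_pos: [514.1, 40.7, 115.1]
orientation: [179.9, -0.0, 97.8]
ft_force: [-8.0, 1.0, 36.2]
width: 0.267
finger_force: 38.4
```

steer_hand(
  increments=[
    {"tz": 0.0017,"jaw": 0},
    {"tz": 0.0025,"jaw": 0},
    {"tz": 0.0033,"jaw": 0},
    {"tz": 0.0033,"jaw": 0},
  ],
)

```text
clock: 15.1
eef_pos: [514.4, 40.8, 114.2]
orientation: [179.8, -0.0, 97.8]
ft_force: [-14.0, 0.0, 61.6]
width: 0.267
finger_force: 42.2
```

```bash
python3 g.py 514.1 40.4 112 8
```

```text
tool [514.4  40.8 114.2] yA 7.8 t 15.1 F [-14.    0.   61.6] w 0.267 q [-14.  46.  11. 105. -16.  30.  15.]
delta [-0.3 -0.3  2.2] turn -0.2
```

Contact came at TCP 115–116. The grip height was 7 mm above the disc, so a seated lid should give about 116. It is seated; I'll relieve the press and then measure before releasing.

In the tool's units: -3.5 mm / 600 = -0.0058, -3 mm / 600 = -0.005.

steer_hand(
  increments=[
    {"tz": -0.0033,"jaw": 0},
    {"tz": -0.005,"jaw": 0},
    {"tz": -0.0058,"jaw": 0},
    {"tz": -0.0058,"jaw": 0},
  ],
)

```text
clock: 15.5
eef_pos: [513.8, 40.8, 115.0]
orientation: [-180.0, 0.0, 97.8]
ft_force: [0.4, -0.4, -0.5]
width: 0.267
finger_force: 35.5
```

```bash
python3 g.py 514.1 40.4 112 8
```

```text
tool [513.8  40.8 115. ] yA 7.8 t 15.5 F [ 0.4 -0.4 -0.5] w 0.267 q [-14.  46.  11. 105. -16.  30.  15.]
delta [-0.4  0.2  3. ] turn -0.2
```

Load is off and the lid is resting. I'll open slowly, then rise and verify.

steer_hand(
  increments=[
    {"jaw": 0.3},
    {"jaw": 0.4},
    {"jaw": 0.55},
    {"jaw": 0.55},
  ],
  grip_force=20,
)

```text
clock: 15.9
eef_pos: [513.9, 40.8, 115.2]
orientation: [-180.0, 0.0, 97.8]
ft_force: [0.4, 0.1, 0.2]
width: 0.552
finger_force: 0.0
```

steer_hand(
  increments=[
    {"tz": -0.0083,"jaw": 0.55},
    {"tz": -0.025,"jaw": 0.55},
    {"tz": -0.0583,"jaw": 0.55},
    {"tz": -0.1083,"jaw": 0.55},
    {"tz": -0.1667,"jaw": 0.55},
    {"tx": -0.05,"tz": -0.2167,"jaw": 0.55},
    {"tx": -0.1,"tz": -0.2667,"jaw": 0.55},
    {"tx": -0.1,"tz": -0.2667,"jaw": 0.55},
  ],
)

```text
clock: 16.7
eef_pos: [523.0, -22.7, 279.4]
orientation: [179.7, 0.2, 97.5]
ft_force: [0.4, 0.1, -1.2]
width: 0.545
finger_force: 0.0
```

```bash
python3 sn.py p2; python3 - <<'E'
from h import *
W=dict(np.load("p2.npz"));v,u=np.mgrid[0:480,0:640];uv=np.c_[u.ravel(),v.ravel()];D=depth(W,uv);ok=W["range_z"].ravel()>0
r=np.hypot(D[:,0]-514,D[:,1]-40.5);k=ok&(r<60)&(abs(D[:,2]-110)<12);P=D[k];A=np.c_[P[:,:2],np.ones(len(P))];s=np.linalg.lstsq(A,P[:,2],rcond=None)[0]
print("n",k.sum(),"disc z",np.median(P[:,2]).round(1),"tilt",np.degrees(s[:2]).round(2),"centre",((P.min(0)+P.max(0))/2).round(1),"span",(P.max(0)-P.min(0)).round(1))
k=ok&(r<40)&(D[:,2]>132)&(D[:,2]<150);print("knob",np.median(D[k],0).round(1))
a=snap("side");np.savez("s2.npz",**a);o=np.zeros((480,800,3),np.uint8);o[:,:320]=cv2.resize(W["frame"],(320,240)).repeat(2,0)[:480] if 0 else 0
o[:240,:320]=cv2.resize(W["frame"],(320,240));o[:,320:]=cv2.resize(a["frame"][180:300,255:375],(480,480),interpolation=2);cv2.imwrite("pics/v2.png",o)
E
python3 g.py 500 -150 270 8
```

```text
n 9258 disc z 108.3 tilt [-0.14  0.29] centre [512.7  43.8 108.4] span [ 98.9 104.7  20.7]
knob [513.   41.  140.1]
tool [522.  -18.9 276. ] yA 7.7 t 16.8 F [ 0.2  2.  -0.3] w 0.551 q [-10.  34.  16.  92. -11.  55.  17.]
delta [-127.   -39.4    6. ] turn -0.3
```

View pics/v2.png

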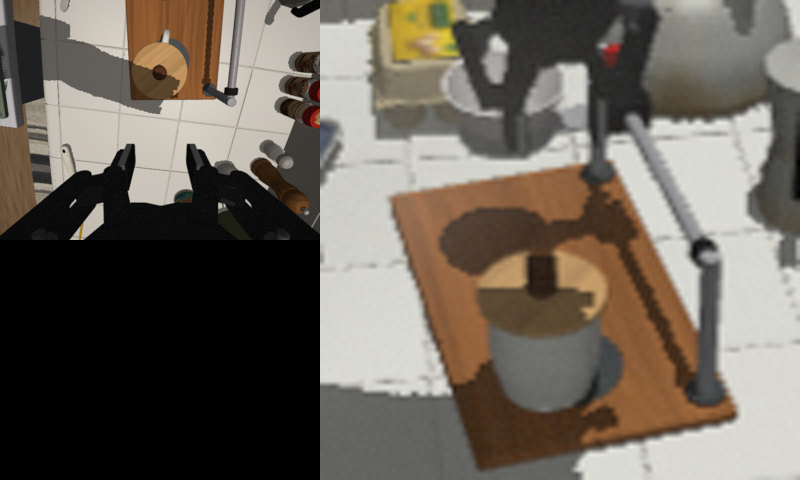

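The lid is level (tilt under 0.4°) with its disc top at 108 mm, so it is seated. Now I'll check from close by that the carriage really is at its stop.

In the tool's units: 165 mm / 600 = 0.275, 150 mm / 600 = 0.25.

steer_hand(
  increments=[
    {"tz": -0.0333,"jaw": 0.55},
    {"tx": 0.0833,"ty": 0.05,"tz": -0.0333,"jaw": 0.55},
    {"tx": 0.1667,"ty": 0.1,"tz": -0.0333,"jaw": 0.55},
    {"tx": 0.25,"ty": 0.15,"tz": -0.0333,"jaw": 0.55},
    {"tx": 0.275,"ty": 0.175,"tz": -0.0333,"jaw": 0.55},
    {"tx": 0.275,"ty": 0.175,"tz": -0.0333,"jaw": 0.55},
    {"tx": 0.275,"ty": 0.175,"tz": -0.0333,"jaw": 0.55},
  ],
)

```text
clock: 17.5
eef_pos: [603.1, 160.3, 294.0]
orientation: [-179.9, 0.0, 97.9]
ft_force: [-1.4, 0.1, 0.2]
width: 0.549
finger_force: 0.0
```

```bash
python3 sn.py e1; python3 - <<'E'
import cv2;w=cv2.imread("pics/e1.png");cv2.imwrite("pics/e1c.png",cv2.resize(w[0:300,180:500],None,fx=2,fy=2))
E
python3 g.py 500 -150 270 8
```

```text
tool [603.2 159.1 294.5] yA 7.8 t 17.55 F [ 0.2 -0.8  0.3] w 0.549 q [-25.  43.  17.  67. -12.  71.  -0.]
delta [-292.3 -144.1   24.9] turn -0.2
```

View pics/e1c.png

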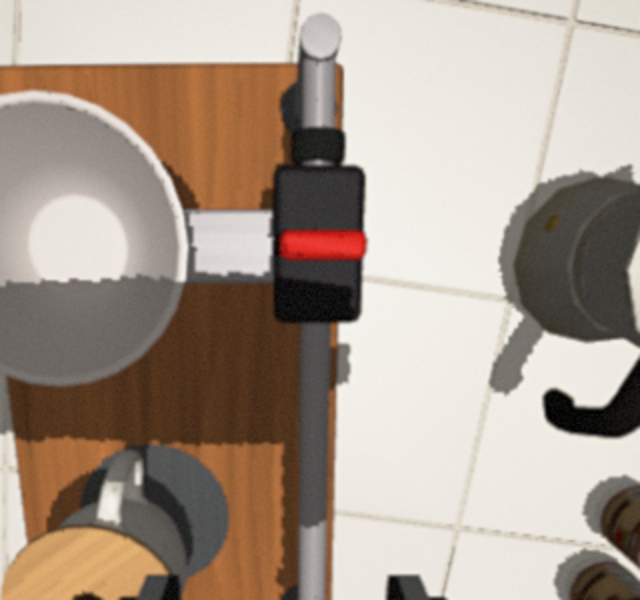

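The carriage (crop (318,245)) sits right up against the black left collar (318,145), and the lid is still in place. Handing in.

```bash
python3 -c "
from plant import ctrl, eyes, job
print(job.job_done())"
```

```text
the job is handed in; nothing more can be done
None
```

I slid the dripper home against the left stop and set the lid on the mug, seated and level (tilt under 0.4°), then handed the job in at about 17.6 s; pressing the lid down peaked near 62 N at the wrist (limit 120 N), and I saw nothing else disturbed.

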